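# Refit the knife sharpener after cleaning

## Task

Put the knife-sharpening machine back together: fit every grinding wheel lying on the bench onto a spindle of its own (any order), turning it until its grooves mesh with the spindle's teeth and pushing it fully home, then lower the guard plate over the two studs until it rests flush. Then slide a C-clip sideways onto the neck of each stud, under its head, so that the neck sits in the pocket of the clip, and last of all throw the red isolator lever fully over, away from the robot. Do not disturb the bottle, crock or lemon.

Things in the scene. Friction and masses are not known exactly. Their poses are not given: they have to be found in the camera images.
- machine: Grey knife-sharpening machine fixed on the bench, deck 110 mm (x) by 336 mm (y), top of deck 40 mm high; the isolator lever stands on a 6 mm high foot at its robot side (-x). Origin: centre of the underside. Along its y axis stand three brass spindles at y = +80, 0, -80 mm and the two studs at +144 and -144 mm.
- spindle1_seat (a point): Spindle 1 (y = +80 mm of the machine): centre of the flat seat, 56 mm dia, on which a wheel's underside rests when home; axes turn with the spindle. From it rise six brass teeth, every 60 deg from this +x axis, 6 mm wide, 48 mm over the tips, 16 mm high, round a core 28 mm dia, 22 mm high with a tapered top. The spindle turns stiffly (0.06 N m).
- spindle2_seat (a point): Spindle 2 (middle): centre of the flat seat, 56 mm dia, on which a wheel's underside rests when home; axes turn with the spindle. From it rise six brass teeth, every 60 deg from this +x axis, 6 mm wide, 48 mm over the tips, 16 mm high, round a core 28 mm dia, 22 mm high with a tapered top. The spindle turns stiffly (0.06 N m).
- spindle3_seat (a point): Spindle 3 (y = -80 mm of the machine): centre of the flat seat, 56 mm dia, on which a wheel's underside rests when home; axes turn with the spindle. From it rise six brass teeth, every 60 deg from this +x axis, 6 mm wide, 48 mm over the tips, 16 mm high, round a core 28 mm dia, 22 mm high with a tapered top. The spindle turns stiffly (0.06 N m).
- wheel_coarse: Terracotta wheel, 72 mm dia, 34 mm tall, 0.3 kg. Origin: centre of underside. Black grip bar on top: 44 mm (x) x 14 mm (y), z = 34 to 62 mm. Underside: blind socket 24 mm deep with six grooves, every 60 deg from the wheel's +x (black rim marks above them). Slides on if aligned within 5 deg; radial play 1.5 mm. May be absent (None).
- wheel_medium: Green wheel, 72 mm dia, 34 mm tall, 0.3 kg. Origin: centre of underside. Black grip bar on top: 44 mm (x) x 14 mm (y), z = 34 to 62 mm. Underside: blind socket 24 mm deep with six grooves, every 60 deg from the wheel's +x (black rim marks above them). Slides on if aligned within 5 deg; radial play 1.5 mm. May be absent (None).
- wheel_fine: White wheel, 72 mm dia, 34 mm tall, 0.3 kg. Origin: centre of underside. Black grip bar on top: 44 mm (x) x 14 mm (y), z = 34 to 62 mm. Underside: blind socket 24 mm deep with six grooves, every 60 deg from the wheel's +x (black rim marks above them). Slides on if aligned within 5 deg; radial play 1.5 mm. May be absent (None).
- guard: Blue guard plate 100 mm (x) by 336 mm (y) by 8 mm thick, 0.55 kg. Origin: centre of its underside. Locating holes 26 mm diameter at y = +144 and -144 mm. A black handle tab 14 mm thick (x), 60 mm long (y) stands on its middle, from z = 8 to 40 mm. The two ends are alike, so it fits either way round.
- deck_centre (a point): Where the guard's origin lies when it is flush: midway between the two studs, level with their shoulders, 114 mm above the bench; axes as the machine's. A wheel that is home ends 6 mm below it.
- stud_left (a point): On the axis of the stud at the machine's +y end, at the bottom of its brass neck, level with the top of a flush guard. Below it: 8 mm of 20 mm dia that locates the guard, then the shoulder of a 30 mm dia column. Above it: neck 9 mm dia, 14 mm high, then a tapered head 20 mm dia, 13 mm high.
- stud_right (a point): On the axis of the stud at the machine's -y end, at the bottom of its brass neck, level with the top of a flush guard. Below it: 8 mm of 20 mm dia that locates the guard, then the shoulder of a 30 mm dia column. Above it: neck 9 mm dia, 14 mm high, then a tapered head 20 mm dia, 13 mm high.
- clip1: Orange C-clip lying flat, 8 mm thick, 40 mm wide (y), x = -47 to +18 mm, 0.06 kg. Origin: underside, centre of its pocket (16 x 16 mm). Gap opens to its +x, 13 mm wide between the lips (x = 8 to 18 mm). A grip tab 22 mm (x) by 12 mm (y) stands centred at x = -36 mm, its top 40 mm above the underside. Either clip suits either stud, from any side.
- clip2: Orange C-clip lying flat, 8 mm thick, 40 mm wide (y), x = -47 to +18 mm, 0.06 kg. Origin: underside, centre of its pocket (16 x 16 mm). Gap opens to its +x, 13 mm wide between the lips (x = 8 to 18 mm). A grip tab 22 mm (x) by 12 mm (y) stands centred at x = -36 mm, its top 40 mm above the underside. Either clip suits either stud, from any side.
- isolator (a joint): Red isolator lever: 0 is off (leaning to the machine's -x, towards the robot), 1.0 rad is fully over (leaning to +x). Turns about the machine's y axis, light, stays where it is left.
- isolator_tip (a point): Centre of the red ball (26 mm dia) on the lever's end, 60 mm from its pivot, which is 28 mm above the bench; it travels about 60 mm from off to on, towards the machine's +x.
- drink_bottle: Green drink bottle, 68 mm diameter, 160 mm tall, origin under its centre. Bystander: leave it where it is.
- crock: White crock, 100 mm diameter, 110 mm tall, origin under its centre. Bystander: leave it where it is.
- lemon: Half lemon, 62 mm wide, 35 mm tall, cut side up, origin under its centre. Bystander: leave it where it is.
Not all that is in view belongs to the job. Leave any purple look-alike of the wheel_medium alone. Leave any grey or pink look-alike of the clip2 alone.

How it is judged:
By the outcome, as a careful person would: the job done as asked, in the order asked, and still so for the second after the job is handed in, with the robot touching nothing.
Of wheel_coarse, wheel_medium, wheel_fine only 2 to 3 are there at a start; the rules pass over those that are not, and their reading is None.
At some moment in a run one of wheel_coarse, wheel_medium, wheel_fine, clip1, clip2 may be knocked a few centimetres aside while the robot is not near it.
It also fails if it takes over 210 s, if anything falls off the work surface, if the arm or the gripper's body presses on something with over 40 N, if the wrist force passes 120 N, or if a joint passes its speed limit or range.

## Robot

A 7-joint arm with a two-finger parallel gripper is mounted at the origin on the work surface. World frame = base frame: x ahead of the robot, y to its left, z up, the work surface at z = 0. Lengths are in m, angles in rad, forces in N, time in s.
With the tool pointing down it reaches from about 0.4 to 0.75 m from the base axis. Payload 19.5 kg.
Tool frame: the origin (TCP) lies midway between the tips of the shut fingers; the grasp point (between the pads) lies 19 mm behind it; z points along the fingers, y is the line along which they close (so a half turn about z gives the same grasp; the last joint's range is limited). The gripper opens to 85 mm and grips with 20 to 120 N. Pads are 22 mm wide; open, the fingers measure 114 mm over their backs; the gripper's body (76 mm by 85 mm) begins 54 mm behind the grasp point. The pads swing forward as they close: fully open they stand 13 mm farther back than shut.
Start: joints at [-1.354, 0.707, -0.028, 1.485, 0.022, 0.951, -0.075], TCP at [0.147, 0.556, 0.231] pointing down, gripper open.
Joint ranges: [-2.71, 2.71], [-0.32, 2.16], [-1.57, 1.52], [0, 2.45], [-1.46, 4.6], [0, 2.02], [-2.83, 2.83]. Speed limits (rad/s): [1.89, 1.89, 2.57, 2.57, 3.01, 3.01, 3.01].

## Interface

Orientations are given as a rotation vector (axis times angle).
In Python, from station import state, read_camera, get_calibration, job_done gives the robot as it stands. The module is installed in compiled form; this text tells all that it offers.
- The arm moves only by the shell command python3 -m pendant 'ROWS'. ROWS is JSON, one flat list of numbers, 5 for each row, row after row: the opening, from 0 (shut) to 1 (fully open), then the shift along the tool's x, y, z in cm, then the turn about the tool's z in rad. A call has 1 to 5 rows; each row shifts and turns the commanded pose from where the row before left it, along the tool's axes as they then stand; what a row does not reach is not made up. A row lasts 1/12 s, in which the tool goes at most 41.7 mm and 7.16 degrees, less where a joint would pass 70% of its speed; a pose out of reach is approached as far as the arm can. A call with a gripper value outside its range is refused whole. The fingers move at their own pace and stop on an object; the grip force is fixed at half the most. Time passes only in rows, so rows that do not move let the fingers close. It gives the time, the measured TCP pose, the force, the opening and the grip force at its end, in the units of the state.
- state(): the state, without advancing time (a new reading comes with each control period).
- read_camera(name): name is "scene" or "side" or "wrist"; returns (picture, depth): 400x640x3 uint8, red, green, blue; 400x640 float32, m along the optical axis (not along the pixel's ray), 0 where there is no reading.
- get_calibration(name): a dict with "fx", "fy", "cx", "cy" (pixels), "dist_coeffs" ([k1, k2, p1, p2, k3] as OpenCV has them; the pictures are not rectified), "R" (3x3) and "t" (3): a world point X has camera coordinates R X + t. Camera axes: x right, y down, z forward; pixel columns grow to the right and rows downward; lengths in m; the calibration is good to about 2 mm. A picture is of the moment at which its call begins: read the wrist's pose just before it. get_calibration takes no time and is no camera call; for the wrist camera it gives the pose at the moment of the call.
- job_done(): hands the job in; it is judged then, once.
The state is a dict: "t": time; "joints": joint angles; "qd": joint speeds; "effort": joint torques, N m; "tcp_pos": TCP position; "tool_rot": TCP orientation; "ft_force": force on the tool from outside, world axes, zero at the start; "ft_torque": the same for the moment, N m; "gripper_width": finger opening in m; "grip_force": force on a finger pad.
Only numpy, scipy, OpenCV 4.12 (cv2) and the standard library are available. Lean on these libraries where they do the work, as an engineer would, in place of code of your own. Each camera call takes 0.05 s, during which the arm holds its last target. There are 200 camera calls.

## Working session

There is one attempt and no reset: what is moved stays moved. The work goes in short steps, Python scripts to look and compute and a shell command to move; the robot and the scene stay as the last step left them, time stands still between calls to the robot, and variables do not carry over. Pictures are saved under pics/ and viewed, at most 14 in all, crops included, and the job is handed in when it is done.

```bash
mkdir -p pics
cat > h.py <<'E'
import numpy as np, cv2
from station import state, read_camera, get_calibration, job_done
from scipy.spatial.transform import Rotation as Rn
def cloud(name):
    c=get_calibration(name); im,d=read_camera(name)
    K=np.array([[c['fx'],0,c['cx']],[0,c['fy'],c['cy']],[0,0,1]])
    v,u=np.mgrid[0:400,0:640]
    p=cv2.undistortPoints(np.stack([u,v],-1).reshape(-1,1,2).astype(np.float64),K,np.array(c['dist_coeffs'])).reshape(400,640,2)
    X=np.dstack([p[...,0]*d,p[...,1]*d,d])
    W=(X-np.array(c['t']).ravel())@np.array(c['R'])
    W[d<=0]=np.nan
    return im,W
def save(n,im): cv2.imwrite('pics/'+n,cv2.cvtColor(im,cv2.COLOR_RGB2BGR))
E
python3 - <<'E'
from h import *
for n in('scene','side'):
    im,W=cloud(n); save(n+'0.png',im); np.save(n+'0.npy',W); c=get_calibration(n)
    print(n,-np.array(c['R']).T@np.array(c['t']).ravel(),c['fx'])
s=state(); print(s)
E
```

```text
scene [ 1.33325174 -0.04938926  0.7958052 ] 442.2574750018718
side [ 0.15615408 -0.59618406  0.81082198] 384.0331944867898
{'t': 0.1, 'joints': array([-1.35375196,  0.70702496, -0.02758095,  1.48494034,  0.02199704,
        0.95093321, -0.0754754 ]), 'qd': array([ 0.00013497, -0.00189248, -0.00016527, -0.00290004, -0.00018969,
       -0.00051952,  0.00016247]), 'effort': array([ 2.35979933e-03, -8.84283543e+01,  1.23738136e+00, -2.36452442e+01,
        1.71939447e-02,  5.06037235e-03, -5.37797041e-05]), 'tcp_pos': array([0.14707822, 0.55562151, 0.23088643]), 'tool_rot': array([-4.05300414e-01, -3.11526053e+00,  1.57154211e-03]), 'ft_force': array([-0.2272308 , -0.53728647, -0.01879189]), 'ft_torque': array([ 0.01336888, -0.02854482,  0.07213525]), 'grip_force': 0.0, 'gripper_width': 0.0856872526905357}
```

View pics/scene0.png

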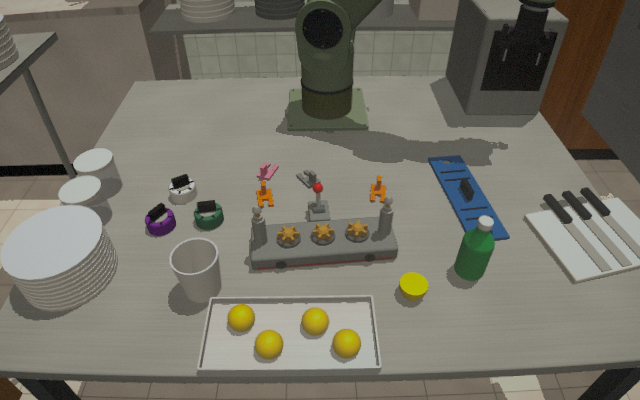

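View pics/side0.png

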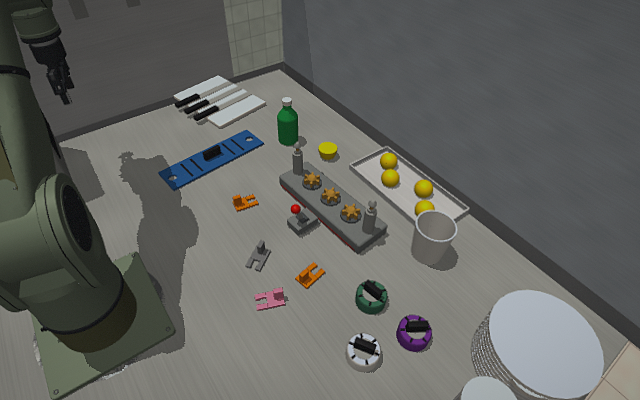

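```bash
cat >> h.py <<'E'
def seg(im,W,name,box=None,zr=(0.003,0.3)):
    h=cv2.cvtColor(im,cv2.COLOR_RGB2HSV).astype(int); H,S,V=h[...,0],h[...,1],h[...,2]
    m={'blue':(H>100)&(H<125)&(S>150),'orange':(H>7)&(H<19)&(S>180)&(V>120),'green':(H>65)&(H<90)&(S>90),
       'white':(S<40)&(V>120),'black':(V<45),'red':((H<5)|(H>175))&(S>180),'brass':(H>12)&(H<24)&(S>90)&(S<215),'grey':(S<40),'any':V>=0}[name]
    m=m&np.isfinite(W[...,0])
    with np.errstate(invalid='ignore'):
        m&=(W[...,2]>zr[0])&(W[...,2]<zr[1])
        if box: m&=(W[...,0]>box[0])&(W[...,0]<box[1])&(W[...,1]>box[2])&(W[...,1]<box[3])
    return m
E
python3 - <<'E'
from h import *
np.set_printoptions(precision=4,suppress=True)
for n in('scene','side'):
    im=cv2.cvtColor(cv2.imread(f'pics/{n}0.png'),cv2.COLOR_BGR2RGB); W=np.load(n+'0.npy')
    for col in('blue','orange','green','white','black','red','brass'):
        m=seg(im,W,col,(0.2,0.95,-0.45,0.6),(0.004,.2))
        k,lab,st,ce=cv2.connectedComponentsWithStats(m.astype(np.uint8))
        for i in range(1,k):
            if st[i,4]<25: continue
            P=W[lab==i]; (c,sz,a)=cv2.minAreaRect(P[:,:2].astype(np.float32))
            print(n,col,st[i,4],'px',ce[i].round(),'mean',P.mean(0),'z',P[:,2].min(),P[:,2].max(),'rect',np.array(c),np.array(sz),a)
E
```

```text
scene blue 654 px [457. 184.] mean [0.4154 0.3485 0.0072] z 0.004034190396870868 0.011994204665818211 rect [0.4096 0.3537] [0.2016 0.0977] 6.967551231384277
scene blue 201 px [472. 216.] mean [0.5417 0.3558 0.0064] z 0.004028723867987365 0.01023087653842425 rect [0.5536 0.3667] [0.0777 0.0946] 1.0468624830245972
scene orange 147 px [378. 192.] mean [0.4443 0.1232 0.0072] z 0.0040273493038089905 0.02175160867526517 rect [0.4456 0.1231] [0.0355 0.0631] 83.2695541381836
scene orange 164 px [264. 197.] mean [ 0.4571 -0.1806  0.0077] z 0.004290033216270709 0.023679745111085393 rect [ 0.4592 -0.1804] [0.0649 0.0375] 10.167501449584961
scene green 86 px [212. 216.] mean [ 0.5551 -0.3024  0.0322] z 0.026142933816317885 0.0369722226212119 rect [ 0.5526 -0.3007] [0.0243 0.0582] 38.01308059692383
scene green 31 px [197. 216.] mean [ 0.5533 -0.3388  0.0321] z 0.02616035748800664 0.03649040128046037 rect [ 0.5506 -0.3397] [0.027  0.0106] 32.90904235839844
scene green 86 px [489. 241.] mean [0.7239 0.3156 0.1138] z 0.00460390118699999 0.13100249435133154 rect [0.6821 0.3502] [0.0212 0.1418] 49.149
[... 8381 characters left out ...]
4503977 rect [ 0.4335 -0.4019] [0.0336 0.0483] 0.2772119641304016
side red 64 px [295. 209.] mean [ 0.5076 -0.0456  0.0913] z 0.0812983970307985 0.09918217031848633 rect [ 0.508  -0.0444] [0.0202 0.0203] 55.534244537353516
side brass 162 px [311. 179.] mean [0.6244 0.0464 0.0591] z 0.038760650676689934 0.07017454069671453 rect [0.6325 0.0575] [0.0707 0.0436] 53.424835205078125
side brass 176 px [330. 195.] mean [ 0.63   -0.0332  0.0594] z 0.036018098127769085 0.07101916673943252 rect [ 0.6417 -0.022 ] [0.0776 0.0428] 43.08009338378906
side brass 190 px [351. 212.] mean [ 0.6361 -0.1137  0.0601] z 0.03854438230442573 0.07017656582050162 rect [ 0.6395 -0.106 ] [0.0571 0.046 ] 76.37757110595703
```

```bash
cat >> h.py <<'E'
def go(x,y,z,closing=None):
    "print shift (cm, tool axes now), turn, to TCP target; closing = world angle (deg) of finger closing line"
    s=state(); R=Rn.from_rotvec(s['tool_rot']).as_matrix(); d=np.array([x,y,z])-s['tcp_pos']
    print('tcp',s['tcp_pos'].round(4),'close',round(np.degrees(np.arctan2(R[1,1],R[0,1])),1),'tilt',R[:2,2].round(3),'shift cm',(R.T@d*100).round(2),'rows',round(np.linalg.norm(d)/.0417,1),end=' ')
    if closing is not None:
        a=np.degrees(np.arctan2(R[1,1],R[0,1])); w=(closing-a+90)%180-90
        T=R@Rn.from_euler('z',-w,degrees=True).as_matrix()
        print('turn',round(-np.radians(w),3),'rows',round(abs(w)/7.16,1),'shift after turn',(T.T@d*100).round(2),'j7',s['joints'][6].round(2),end='')
    print(' t',round(s['t'],1))
E
python3 - <<'E'
from h import *
go(.57,-.03,.36)
np.set_printoptions(precision=3,suppress=True)
print(Rn.from_rotvec(state()['tool_rot']).as_matrix())
c=get_calibration('wrist'); print(-np.array(c['R']).T@np.array(c['t']).ravel(), c['fx']); print(np.array(c['R']))
E
```

```text
tcp [0.1471 0.5556 0.2309] close 75.2 tilt [-0.    -0.001] shift cm [-55.87 -45.8  -12.86] rows 17.6  t 0.1
[[-0.967  0.256 -0.   ]
 [ 0.256  0.967 -0.001]
 [-0.    -0.001 -1.   ]]
[0.079 0.575 0.374] 286.4983379236429
[[ 0.256  0.967 -0.002]
 [ 0.929 -0.246  0.276]
 [ 0.266 -0.072 -0.961]]
```

```bash
for i in 1 2 3 4; do python3 -m pendant '[1,-2.8,-2.3,-0.65,0,1,-2.8,-2.3,-0.65,0,1,-2.8,-2.3,-0.65,0,1,-2.8,-2.3,-0.65,0,1,-2.8,-2.3,-0.65,0]' | tail -3; done
python3 - <<'E'
from h import *
go(.57,-.03,.36)
im,W=cloud('wrist'); save('w1.png',im); np.save('w1.npy',W)
E
```

```text
ft_force: [1.5, 1.1, 0.1]
gripper_width: 0.0856
grip_force: 0.0
ft_force: [0.4, 0.7, 0.5]
gripper_width: 0.0857
grip_force: 0.0
ft_force: [0.0, 1.2, 0.0]
gripper_width: 0.0854
grip_force: 0.0
ft_force: [0.3, 0.7, 1.2]
gripper_width: 0.0858
grip_force: 0.0
tcp [ 0.5713 -0.0339  0.3616] close 75.2 tilt [-0. -0.] shift cm [0.23 0.35 0.16] rows 0.1  t 1.8
```

View pics/w1.png

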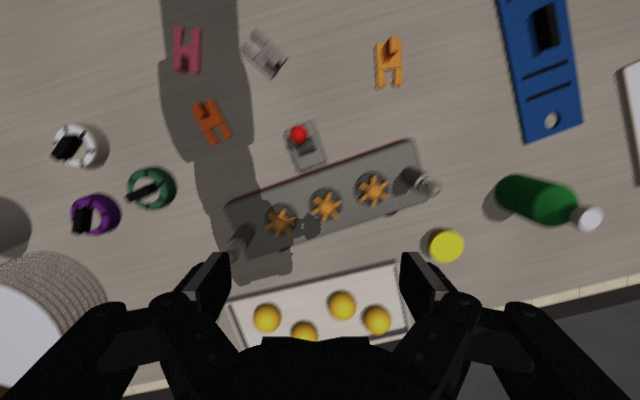

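```bash
cat >> h.py <<'E'
def rect(P):
    c,s,a=cv2.minAreaRect((P[:,:2]*1000).astype(np.float32)); c=np.array(c)/1000; s=np.array(s)
    a=a if s[0]>s[1] else a+90
    return c.round(4),np.sort(s)[::-1].round(1),round((a+90)%180-90,1)   # centre, long/short mm, long-axis deg
def spindles(im,W,guess):
    for g in guess:
        g=np.array(g)
        for it in range(4):
            m=seg(im,W,'brass',(g[0]-.03,g[0]+.03,g[1]-.03,g[1]+.03),(.057,.0655)); P=W[m]
            best=None   # template fit: centre shift and angle
            for a in range(0,60,2):
                for dx in np.arange(-4,5,1)*1e-3*(1 if it<2 else .4):
                    for dy in np.arange(-4,5,1)*1e-3*(1 if it<2 else .4):
                        q=P[:,:2]-g-[dx,dy]; r=np.hypot(*q.T); th=np.arctan2(q[:,1],q[:,0])
                        k=(th-np.radians(a)+np.pi/6)%(np.pi/3)-np.pi/6
                        out=np.maximum(np.abs(r*np.sin(k))-.003,0)*(r>.014)+np.maximum(r-.024,0)
                        c=np.mean(np.minimum(out,.004))
                        if best is None or c<best[0]: best=(c,a,dx,dy)
            g=g+best[2:]
        print('spindle',g.round(4),'ang',best[1],'cost mm',round(best[0]*1e3,2),'n',len(P))
E
python3 - <<'E'
from h import *
im=cv2.cvtColor(cv2.imread('pics/w1.png'),cv2.COLOR_BGR2RGB); W=np.load('w1.npy')
spindles(im,W,[(.622,.051),(.63,-.029),(.637,-.108)])
for nm,b in(('white',(.40,.48,-.45,-.36)),('green',(.50,.58,-.36,-.28)),('purple',(.52,.60,-.48,-.39)),('guardtab',(.42,.5,.32,.4))):
    m=seg(im,W,'black',b,(.05,.07) if nm!='guardtab' else (.03,.05)); print(nm,m.sum(),rect(W[m]),np.median(W[m][:,2]))
m=seg(im,W,'blue',(.2,.7,.25,.45)); print('plate',rect(W[m]))
for nm,b in(('A',(.38,.5,.06,.18)),('B',(.38,.52,-.25,-.13))):
    for z in((.003,.014),(.033,.05)):
        m=seg(im,W,'orange',b,z); print(nm,m.sum(),rect(W[m]),W[m].mean(0))
m=seg(im,W,'any',(.55,.66,.08,.15),(.1385,.16)); print('studL',m.sum(),W[m].mean(0),rect(W[m]))
m=seg(im,W,'any',(.6,.69,-.2,-.13),(.1385,.16)); print('studR',m.sum(),W[m].mean(0) if m.sum() else '')
m=seg(im,W,'any',(.55,.7,-.22,.15),(.036,.044)); print('deck',rect(W[m]))
m=seg(im,W,'red',(.4,.6,-.1,.05),(.05,.12)); print('ball',W[m].mean(0))
E
```

```text
spindle [0.624  0.0506] ang 50 cost mm 0.01 n 240
spindle [ 0.6306 -0.029 ] ang 36 cost mm 0.01 n 227
spindle [ 0.6374 -0.1084] ang 30 cost mm 0.02 n 228
white 338 (array([ 0.433 , -0.4016]), array([44.1, 14.1]), -59.5) 0.06152906811973349
green 212 (array([ 0.5333, -0.3141]), array([44.2, 11.2]), -81.3) 0.06185255745762279
purple 309 (array([ 0.5503, -0.4343]), array([43.7, 14. ]), -34.5) 0.06142460810507017
guardtab 431 (array([0.4545, 0.3578]), array([57. , 11.4]), 6.9) 0.03813755468831017
plate (array([0.5057, 0.364 ]), array([230.5,  98.5]), 6.5)
A 272 (array([0.4453, 0.1211]), array([60.2, 33.8]), -9.7) [0.44578005 0.12129182 0.00786239]
A 75 (array([0.4245, 0.1265]), array([16.4,  9.3]), -5.1) [0.42622529 0.12560737 0.03860764]
B 312 (array([ 0.4565, -0.1824]), array([63. , 32.3]), 10.5) [ 0.45568264 -0.18066167  0.00816219]
B 23 (array([ 0.4368, -0.1865]), array([15.1,  3.8]), 15.0) [ 0.43689519 -0.18657267  0.04017801]
studL 189 [0.61761583 0.11366471 0.14464893] (array([0.6189, 0.1149]), array([19.2, 18.9]), -8.1)
studR 128 [ 0.64137272 -0.167752    0.14463386]
deck (array([ 0.6302, -0.028 ]), array([333.1, 109. ]), -85.5)
ball [ 0.5110109  -0.04125835  0.09300951]
```

```bash
python3 -c "
from h import *
go(.433,-.4016,.15,30.5)"
```

```text
tcp [ 0.574  -0.0403  0.3617] close 74.8 tilt [ 0.001 -0.004] shift cm [  4.18 -38.49  21.29] rows 10.6 turn 0.774 rows 6.2 shift after turn [-23.9  -30.46  21.29] j7 1.3 t 1.8
```

```bash
python3 -m pendant '[1,0,0,0,0.11,1,0,0,0,0.11,1,0,0,0,0.11,1,0,0,0,0.11,1,0,0,0,0.11]'>/dev/null;python3 -m pendant '[0.6,0,0,0,0.11,0.6,0,0,0,0.114,0.6,-1.5,-2,1.3,0,0.6,-2,-2.5,1.8,0,0.6,-2,-2.5,1.8,0]'>/dev/null
for i in 1 2; do python3 -m pendant '[0.6,-1.9,-2.4,1.7,0,0.6,-1.9,-2.4,1.7,0,0.6,-1.9,-2.4,1.7,0,0.6,-1.7,-2.2,1.5,0,0.6,-1.8,-2.2,1.6,0]'>/dev/null;done
python3 - <<'E'
from h import *
im,W=cloud('wrist'); save('w2.png',im)
m=seg(im,W,'black',(.38,.48,-.45,-.36),(.05,.07));print(m.sum(),rect(W[m]))
go(.433,-.4016,.037,30.5)
E
```

```text
622 (array([ 0.4312, -0.4034]), array([44. , 10.7]), -58.3)
tcp [ 0.4291 -0.3982  0.1446] close 30.5 tilt [-0.005 -0.001] shift cm [-0.51  0.21 10.75] rows 2.6 turn 0.0 rows 0.0 shift after turn [-0.51  0.21 10.75] j7 1.31 t 3.5
```

View pics/w2.png

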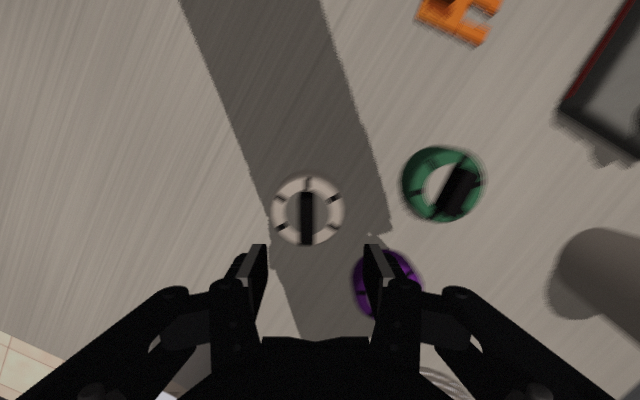

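```bash
python3 -m pendant '[0.6,-0.5,0.2,3,0,0.6,0,0,3,0,0.6,0,0,0,0,0.6,0,0,0,0,0.6,0,0,0,0]' >/dev/null
python3 - <<'E'
from h import *
im,W=cloud('wrist')
m=seg(im,W,'black',(.38,.48,-.45,-.36),(.05,.07));print(m.sum(),rect(W[m]),W[m].mean(0))
go(.433,-.4016,.037,30.5)
E
```

```text
1391 (array([ 0.4327, -0.4025]), array([44.4, 13.4]), -60.5) [ 0.43144363 -0.4001759   0.06145539]
tcp [ 0.4387 -0.3958  0.0901] close 30.8 tilt [ 0.001 -0.001] shift cm [-0.19 -0.79  5.31] rows 1.3 turn 0.006 rows 0.0 shift after turn [-0.2  -0.79  5.31] j7 1.3 t 4.0
```

```bash
python3 -m pendant '[0.6,-0.26,-0.86,0,0,0.6,0,0,2.5,0,0.6,0,0,2.4,0,0.6,0,0,0.4,0,0.6,0,0,0,0]' ;python3 -m pendant '[0,0,0,0,0,0,0,0,0,0,0,0,0,0,0,0,0,0,0,0,0,0,0,0,0]';python3 -m pendant '[0,0,0,0,0,0,0,0,-1,0,0,0,0,-3,0,0,0,0,-4,0,0,0,0,-4,0]'
python3 -c "
from h import *
go(.624,.0506,.17,20)"
```

```text
t: 4.42
tcp_pos: [0.4315, -0.4023, 0.0353]
tool_rot: [-1.551, -2.731, 0.0]
ft_force: [0.3, -0.2, 1.0]
gripper_width: 0.0512
grip_force: 0.0
t: 4.83
tcp_pos: [0.4325, -0.4026, 0.0368]
tool_rot: [1.551, 2.73, -0.001]
ft_force: [-1.7, 1.2, 11.9]
gripper_width: 0.0132
grip_force: 59.3
t: 5.25
tcp_pos: [0.4316, -0.4017, 0.1574]
tool_rot: [-1.551, -2.731, -0.0]
ft_force: [0.7, 0.1, -3.4]
gripper_width: 0.0131
grip_force: 59.0
tcp [ 0.4316 -0.4017  0.1574] close 30.8 tilt [-0.001  0.001] shift cm [28.99 39.7  -1.25] rows 11.8 turn 0.189 rows 1.5 shift after turn [35.92 33.55 -1.25] j7 1.31 t 5.2
```

```bash
python3 -m pendant '[0,0,0,0,0.095,0,0,0,0,0.094,0,1.5,2,-0.2,0,0,2.2,2.8,-0.2,0,0,2.2,2.8,-0.2,0]' >/dev/null;python3 -m pendant '[0,2.2,2.8,-0.2,0,0,2.2,2.8,-0.2,0,0,2.2,2.8,-0.2,0,0,2.2,2.8,-0.2,0,0,2.2,2.8,0,0]' >/dev/null;python3 -m pendant '[0,2.2,2.8,0,0,0,2.2,2.8,0,0,0,2.2,2.8,0,0,0,2.2,2.8,0,0,0,0,0,0,0]' >/dev/null
python3 -m pendant '[0,0,0,0,0,0,0,0,0,0,0,0,0,0,0,0,0,0,0,0,0,0,0,0,0]' >/dev/null
python3 - <<'E'
from h import *
im,W=cloud('wrist'); save('w3.png',im)
spindles(im,W,[(.624,.0506)])
go(.624,.0506,.14,20)
E
```

```text
spindle [0.6244 0.0512] ang 50 cost mm 0.01 n 946
tcp [ 0.6524 -0.049   0.1696] close 19.9 tilt [ 0. -0.] shift cm [10.33  0.73  2.96] rows 2.6 turn -0.001 rows 0.0 shift after turn [10.33  0.74  2.96] j7 0.55 t 7.0
```

View pics/w3.png

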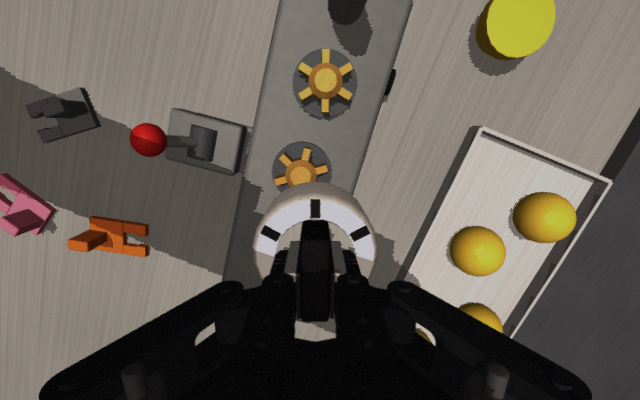

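```bash
cat >> h.py <<'E'
def heldwheel(im,W,col):
    "outer-rim circle fit of held wheel's top face; centre offset from TCP in tool axes (mm)"
    s=state(); R=Rn.from_rotvec(s['tool_rot']).as_matrix(); p=s['tcp_pos']
    Q=(W-p)@R
    with np.errstate(invalid='ignore'):
        m=(Q[...,2]>-.003)&(Q[...,2]<.009)&(np.hypot(Q[...,0],Q[...,1])<.045)&seg(im,W,col,zr=(.02,.4))
    P=Q[m][:,:2]; h=cv2.convexHull(P.astype(np.float32)).reshape(-1,2)
    from scipy.optimize import least_squares
    # centre so that every point lies inside R=36 and the front arc touches it
    th=np.arctan2(P[:,1],P[:,0]); rim=[]
    for b in np.arange(-60,61,4):
        k=np.abs(np.degrees(th)-b)<2
        if k.sum()>3: rim.append(P[k][np.argsort(-np.hypot(*P[k].T))[:3]].mean(0))
    rim=np.array(rim); f=least_squares(lambda c:np.hypot(*(rim-c).T)-.0355,[0,0],loss='soft_l1',f_scale=.001)
    print('wheel offset mm tool',(f.x*1e3).round(2),'res',np.abs(f.fun).mean().round(5)*1e3,len(rim))
E
python3 - <<'E'
from h import *
im,W=cloud('wrist'); heldwheel(im,W,'white')
E
```

```text
wheel offset mm tool [-1.07 -0.44] res 0.31 31
```

```bash
python3 -m pendant '[0,2.6,0.2,0,0,0,2.6,0.2,0,0,0,2.6,0.2,0,0,0,2.62,0.19,0,0,0,0,0,2,0]' >/dev/null;python3 -m pendant '[0,0,0,2,0,0,0,0,0.5,0,0,0,0,0,0,0,0,0,0,0,0,0,0,0,0]'
python3 -c "
from h import *
go(.6244,.0512,.083,20)"
```

```text
t: 7.85
tcp_pos: [0.6248, 0.0518, 0.1254]
tool_rot: [1.802, 2.572, 0.001]
ft_force: [-0.1, 0.3, -2.5]
gripper_width: 0.0129
grip_force: 59.4
tcp [0.6248 0.0518 0.1254] close 20.0 tilt [ 0.001 -0.   ] shift cm [-0.04 -0.06  4.24] rows 1.0 turn -0.001 rows 0.0 shift after turn [-0.04 -0.06  4.24] j7 0.43 t 7.8
```

```bash
python3 -m pendant '[0,0,0,0.8,0,0,0,0,0.6,0,0,0,0,0.6,0,0,0,0,0.3,0,0,0,0,0,0]'; python3 -m pendant '[0,0,0,0.4,0,0,0,0,0.3,0,0,0,0,0.3,0,0,0,0,0.3,0,0,0,0,0,0]'
```

```text
t: 8.27
tcp_pos: [0.6239, 0.0522, 0.1004]
tool_rot: [-1.802, -2.573, 0.001]
ft_force: [-0.4, 0.8, -4.6]
gripper_width: 0.0127
grip_force: 59.7
t: 8.68
tcp_pos: [0.624, 0.0522, 0.0876]
tool_rot: [-1.802, -2.573, 0.001]
ft_force: [-0.2, 0.5, -3.5]
gripper_width: 0.0128
grip_force: 59.7
```

```bash
python3 -m pendant '[0,0,0,0.3,0,0,0,0,0.2,0,0,0,0,0.1,0,0,0,0,0,0,0,0,0,0,0]'; python3 -m pendant '[0.35,0,0,0,0,0.35,0,0,0,0,0.35,0,0,0,0,0.35,0,0,0,0,0.35,0,0,0,0]'; python3 -m pendant '[0.35,0,0,-2,0,0.35,0,0,-4,0,0.35,0,0,-4,0,0.35,0,0,-4,0,0.35,0,0,0,0]' 
python3 -c "
from h import *
go(.5333,-.3141,.18,9)"
```

```text
t: 9.1
tcp_pos: [0.6243, 0.0523, 0.0828]
tool_rot: [1.802, 2.573, 0.0]
ft_force: [-3.8, -0.2, 6.0]
gripper_width: 0.0129
grip_force: 61.0
t: 9.52
tcp_pos: [0.6243, 0.0522, 0.0823]
tool_rot: [1.802, 2.573, -0.0]
ft_force: [-0.3, 0.3, 0.6]
gripper_width: 0.0302
grip_force: 0.0
t: 9.93
tcp_pos: [0.6265, 0.0519, 0.2297]
tool_rot: [1.798, 2.567, 0.009]
ft_force: [-0.3, 0.3, 0.7]
gripper_width: 0.0299
grip_force: 0.0
tcp [0.6265 0.0519 0.2297] close 20.0 tilt [0.01 0.  ] shift cm [-31.2  -21.32   4.86] rows 9.1 turn 0.192 rows 1.5 shift after turn [-34.69 -14.98   4.86] j7 0.4 t 9.9
```

```bash
python3 -m pendant '[0.6,0,0,0,0.096,0.6,0,0,0,0.096,0.6,-2,-0.8,0,0,0.6,-3.7,-1.6,0,0,0.6,-3.7,-1.6,0,0]' >/dev/null; python3 -m pendant '[0.6,-3.7,-1.6,0,0,0.6,-3.7,-1.6,0,0,0.6,-3.7,-1.6,1,0,0.6,-3.7,-1.6,2,0,0.6,-3.7,-1.6,2,0]' >/dev/null; python3 -m pendant '[0.6,-3.7,-1.6,2,0,0.6,-3.1,-1.4,2,0,0.6,0,0,0,0,0.6,0,0,0,0,0.6,0,0,0,0]' >/dev/null
python3 - <<'E'
from h import *
im,W=cloud('wrist'); save('w4.png',im)
m=seg(im,W,'black',(.48,.58,-.36,-.26),(.05,.07));print(m.sum(),rect(W[m]),W[m].mean(0))
go(.5333,-.3141,.037,9)
E
```

```text
879 (array([ 0.5321, -0.3148]), array([43.5, 13.3]), -81.4) [ 0.53200837 -0.3130761   0.06157042]
tcp [ 0.5333 -0.3043  0.1372] close 9.1 tilt [0.001 0.   ] shift cm [-0.97 -0.16 10.02] rows 2.4 turn 0.001 rows 0.0 shift after turn [-0.97 -0.16 10.02] j7 0.83 t 11.2
```

```bash
python3 -m pendant '[0.6,-1.05,-0.29,2,0,0.6,0,0,3,0,0.6,0,0,3,0,0.6,0,0,2,0,0.6,0,0,0,0]' ;python3 -m pendant '[0,0,0,0,0,0,0,0,0,0,0,0,0,0,0,0,0,0,0,0,0,0,0,0,0]';python3 -m pendant '[0,0,0,0,0,0,0,0,-1,0,0,0,0,-3,0,0,0,0,-4,0,0,0,0,-4,0]'
python3 -c "
from h import *
go(.6306,-.029,.17,6)"
```

```text
t: 11.65
tcp_pos: [0.5307, -0.314, 0.0338]
tool_rot: [-2.036, -2.387, 0.001]
ft_force: [0.3, 0.9, -0.6]
gripper_width: 0.0514
grip_force: 0.0
t: 12.07
tcp_pos: [0.5324, -0.3163, 0.0387]
tool_rot: [2.038, 2.387, 0.001]
ft_force: [0.6, 1.5, 9.4]
gripper_width: 0.0127
grip_force: 59.4
t: 12.48
tcp_pos: [0.5308, -0.3159, 0.1592]
tool_rot: [-2.04, -2.388, 0.001]
ft_force: [1.2, -0.5, -3.2]
gripper_width: 0.0128
grip_force: 59.3
tcp [ 0.5308 -0.3159  0.1592] close 9.0 tilt [-0.001  0.   ] shift cm [26.78 14.33 -1.09] rows 7.3 turn 0.052 rows 0.4 shift after turn [27.49 12.92 -1.09] j7 0.84 t 12.5
```

```bash
python3 -m pendant '[0,0,0,-3,0.052,0,1,0.9,-3,0,0,2.75,2,0,0,0,2.75,2,0,0,0,2.75,2,0,0]' >/dev/null;python3 -m pendant '[0,2.75,2,0,0,0,2.75,2,0,0,0,2.75,2,0,0,0,0,0,0,0,0,0,0,0,0]' >/dev/null;python3 -m pendant '[0,0,0,0,0,0,0,0,0,0,0,0,0,0,0,0,0,0,0,0,0,0,0,0,0]' >/dev/null
python3 - <<'E'
from h import *
im,W=cloud('wrist'); save('w5.png',im)
spindles(im,W,[(.6306,-.029)]); heldwheel(im,W,'green')
m=seg(im,W,'any',(.58,.67,0,.1),(.095,.115)); print('white bar',rect(W[m]),np.median(W[m][:,2]))
go(.6306,-.029,.125,6)
E
```

```text
spindle [ 0.6306 -0.0284] ang 36 cost mm 0.0 n 616
wheel offset mm tool [ 1.06 -0.21] res 0.18000000000000002 31
white bar (array([0.6294, 0.0323]), array([15.5,  6.4]), -6.6) 0.10400762624542824
tcp [ 0.6412 -0.1289  0.2168] close 6.0 tilt [-0. -0.] shift cm [ 1.005e+01 -1.000e-02  9.180e+00] rows 3.3 turn -0.0 rows 0.0 shift after turn [ 1.005e+01 -1.000e-02  9.180e+00] j7 0.45 t 13.8
```

View pics/w5.png

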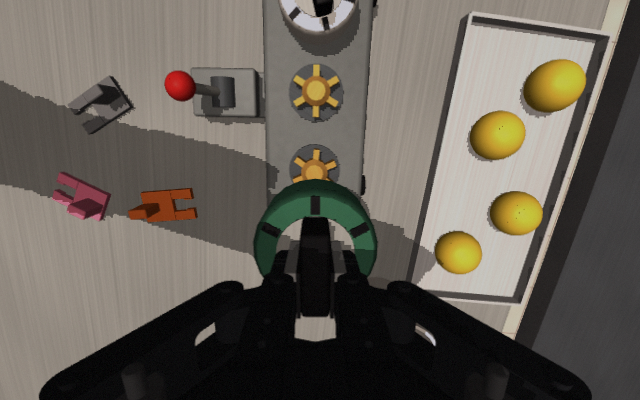

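```bash
python3 -m pendant '[0,2.5,0,0,0,0,2.5,0,0,0,0,2.5,0,0,0,0,2.5,0,0,0,0,0,0,2,0]' >/dev/null;python3 -m pendant '[0,0,0,3,0,0,0,0,3,0,0,0,0,1.2,0,0,0,0,0,0,0,0,0,0,0]'
python3 -c "
from h import *
go(.6307,-.029,.083,6)"
```

```text
t: 14.62
tcp_pos: [0.6309, -0.0293, 0.125]
tool_rot: [-2.102, -2.335, 0.0]
ft_force: [0.8, -0.2, -1.7]
gripper_width: 0.0128
grip_force: 59.3
tcp [ 0.6309 -0.0293  0.125 ] close 6.0 tilt [-0. -0.] shift cm [ 0.04 -0.02  4.2 ] rows 1.0 turn 0.0 rows 0.0 shift after turn [ 0.04 -0.02  4.2 ] j7 0.35 t 14.6
```

```bash
python3 -m pendant '[0,0,0,0.8,0,0,0,0,0.6,0,0,0,0,0.6,0,0,0,0,0.3,0,0,0,0,0,0]'; python3 -m pendant '[0,0,0,0.4,0,0,0,0,0.3,0,0,0,0,0.3,0,0,0,0,0.3,0,0,0,0,0,0]'
```

```text
t: 15.03
tcp_pos: [0.6306, -0.0291, 0.1011]
tool_rot: [-2.101, -2.334, 0.001]
ft_force: [-0.7, 0.6, -3.8]
gripper_width: 0.013
grip_force: 59.6
t: 15.45
tcp_pos: [0.6306, -0.0291, 0.0881]
tool_rot: [-2.102, -2.334, 0.001]
ft_force: [-0.7, 0.0, -4.1]
gripper_width: 0.0128
grip_force: 59.6
```

```bash
python3 -m pendant '[0,0,0,0.3,0,0,0,0,0.2,0,0,0,0,0.1,0,0,0,0,0,0,0,0,0,0,0]'; python3 -m pendant '[0.35,0,0,0,0,0.35,0,0,0,0,0.35,0,0,0,0,0.35,0,0,0,0,0.35,0,0,0,0]'; python3 -m pendant '[0.35,0,0,-2,0,0.35,0,0,-4,0,0.35,0,0,-4,0,0.35,0,0,-4,0,0.35,0,0,0,0]' 
python3 -c "
from h import *
go(.4545,.3578,.25,96.9)"
```

```text
t: 15.87
tcp_pos: [0.6312, -0.0291, 0.0846]
tool_rot: [2.101, 2.334, 0.002]
ft_force: [-8.2, 0.9, 27.4]
gripper_width: 0.0128
grip_force: 63.9
t: 16.28
tcp_pos: [0.6308, -0.0292, 0.0826]
tool_rot: [2.102, 2.335, -0.0]
ft_force: [0.7, 0.7, -0.1]
gripper_width: 0.0297
grip_force: 0.0
t: 16.7
tcp_pos: [0.633, -0.0297, 0.23]
tool_rot: [2.097, 2.329, 0.009]
ft_force: [0.3, -0.5, 0.2]
gripper_width: 0.03
grip_force: 0.0
tcp [ 0.633  -0.0297  0.23  ] close 6.0 tilt [ 0.009 -0.001] shift cm [ 40.4  -13.67  -2.2 ] rows 10.2 turn 1.555 rows 12.4 shift after turn [-13.04 -40.61  -2.2 ] j7 0.32 t 16.7
```

```bash
for i in 1 2; do python3 -m pendant '[0.6,0,0,0,0.12,0.6,0,0,0,0.12,0.6,0,0,0,0.12,0.6,0,0,0,0.12,0.6,0,0,0,0.12]' >/dev/null; done; python3 -m pendant '[0.6,0,0,0,0.12,0.6,0,0,0,0.12,0.6,0,0,0,0.115,0.6,-0.7,-2,0,0,0.6,-1.1,-3.5,0,0]' >/dev/null;python3 -m pendant '[0.6,-1.1,-3.5,0,0,0.6,-1.1,-3.5,0,0,0.6,-1.1,-3.5,0,0,0.6,-1.1,-3.5,0,0,0.6,-1.1,-3.5,0,0]' >/dev/null;python3 -m pendant '[0.6,-1.1,-3.5,1,0,0.6,-1.1,-3.5,2,0,0.6,-1.1,-3.5,2,0,0.6,-1.1,-3.5,2,0,0.6,-1.1,-3.5,0,0]' >/dev/null;python3 -m pendant '[0.6,0,0,0,0,0.6,0,0,0,0,0.6,0,0,0,0,0.6,0,0,0,0,0.6,0,0,0,0]' >/dev/null
python3 - <<'E'
from h import *
im,W=cloud('wrist'); save('w6.png',im)
m=seg(im,W,'black',(.4,.52,.3,.42),(.033,.045));print(m.sum(),rect(W[m]),W[m].mean(0))
go(.4545,.3578,.012,96.9)
E
```

```text
810 (array([0.4539, 0.3612]), array([59. , 12.4]), 6.9) [0.45473412 0.36094442 0.03984606]
tcp [0.4556 0.3565 0.1532] close -83.2 tilt [0. 0.] shift cm [-0.1  -0.14 14.12] rows 3.4 turn -0.001 rows 0.0 shift after turn [-0.1  -0.14 14.12] j7 -1.47 t 19.2
```

View pics/w6.png

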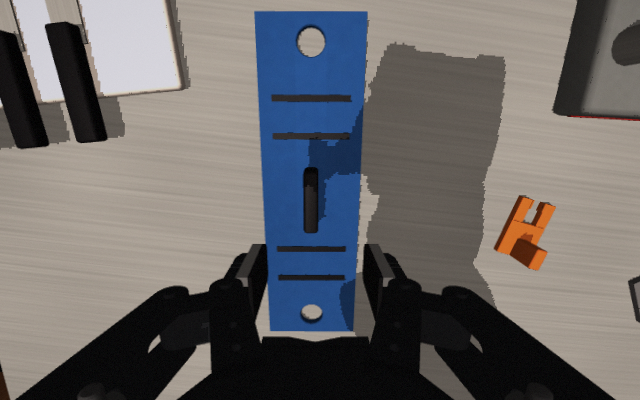

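```bash
python3 -m pendant '[0.6,-0.1,-0.36,4,0,0.6,0,0,4,0,0.6,0,0,3.5,0,0.6,0,0,1.8,0,0.6,0,0,0.6,0]' ;python3 -m pendant '[0.6,0,0,0.2,0,0.6,0,0,0,0,0,0,0,0,0,0,0,0,0,0,0,0,0,0,0]';python3 -m pendant '[0,0,0,0,0,0,0,0,0,0,0,0,0,0,0,0,0,0,-1,0,0,0,0,-2,0]';python3 -m pendant '[0,0,0,-3,0,0,0,0,-3,0,0,0,0,-3,0,0,0,0,-3,0,0,0,0,-3,0]'
python3 -c "
from h import *
go(.6306,-.0288,.24,4.7)"
```

```text
t: 19.67
tcp_pos: [0.453, 0.3595, 0.0112]
tool_rot: [3.134, 0.188, -0.005]
ft_force: [-0.4, 0.8, 0.0]
gripper_width: 0.0512
grip_force: 0.0
t: 20.08
tcp_pos: [0.454, 0.361, 0.0129]
tool_rot: [-3.135, -0.19, -0.002]
ft_force: [0.5, -0.6, -0.3]
gripper_width: 0.0157
grip_force: 0.0
t: 20.5
tcp_pos: [0.4528, 0.3602, 0.0414]
tool_rot: [3.135, 0.189, -0.004]
ft_force: [-0.4, -0.6, -4.2]
gripper_width: 0.0132
grip_force: 58.9
t: 20.92
tcp_pos: [0.4533, 0.3603, 0.1941]
tool_rot: [3.135, 0.189, -0.0]
ft_force: [-0.6, 0.5, -4.1]
gripper_width: 0.0132
grip_force: 58.9
tcp [0.4533 0.3603 0.1941] close -83.1 tilt [-0. -0.] shift cm [12.93 40.76 -4.57] rows 10.3 turn -1.533 rows 12.3 shift after turn [-40.23  14.48  -4.57] j7 -1.52 t 20.9
```

```bash
python3 -m pendant '[0,0.6,2,-1.5,0,0,1.1,3.5,-1.5,0,0,1.1,3.5,-1.5,0,0,1.1,3.5,0,0,0,1.1,3.5,0,0]' >/dev/null;python3 -m pendant '[0,1.1,3.5,0,0,0,1.1,3.5,0,0,0,1.1,3.5,0,0,0,1.1,3.5,0,0,0,1.1,3.5,0,0]' >/dev/null;python3 -m pendant '[0,1.1,3.5,0,0,0,1.1,3.5,0,0,0,0.9,2.9,0,0,0,0,0,0,0,0,0,0,0,-0.1]' >/dev/null;python3 -m pendant '[0,0,0,0,-0.115,0,0,0,0,-0.115,0,0,0,0,-0.115,0,0,0,0,-0.115,0,0,0,0,-0.115]' >/dev/null;python3 -m pendant '[0,0,0,0,-0.115,0,0,0,0,-0.115,0,0,0,0,-0.115,0,0,0,0,-0.115,0,0,0,0,-0.115]' >/dev/null;python3 -m pendant '[0,0,0,0,-0.115,0,0,0,0,-0.115,0,0,0,0,-0.053,0,0,0,0,0,0,0,0,0,0]'
python3 - <<'E'
from h import *
im,W=cloud('wrist'); save('w7.png',im); np.save('w7.npy',W)
go(.6306,-.0288,.18,4.7)
s=state(); R=Rn.from_rotvec(s['tool_rot']).as_matrix(); z=s['tcp_pos'][2]
m=seg(im,W,'blue',(.4,.8,-.3,.3),(.1,.4)); P=W[m]; print('plate',rect(P),np.percentile(P[:,2],[5,50,95]))
E
```

```text
t: 23.42
tcp_pos: [0.6407, -0.054, 0.2374]
tool_rot: [2.13, 2.309, -0.001]
ft_force: [0.9, 0.6, -5.4]
gripper_width: 0.0129
grip_force: 59.5
tcp [ 0.6407 -0.0539  0.2373] close 4.6 tilt [-0.    -0.001] shift cm [ 2.58 -0.81  5.72] rows 1.5 turn -0.002 rows 0.0 shift after turn [ 2.59 -0.8   5.72] j7 0.33 t 23.5
plate (array([ 0.6379, -0.02  ]), array([182.6, 100.4]), -85.4) [0.23127703 0.23237247 0.23344602]
```

View pics/w7.png

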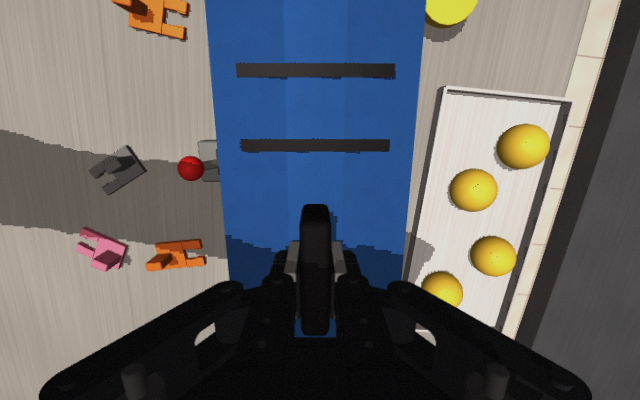

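Run:
```python
from h import *
im=cv2.cvtColor(cv2.imread('pics/w7.png'),cv2.COLOR_BGR2RGB); W=np.load('w7.npy')
s=state(); R=Rn.from_rotvec(s['tool_rot']).as_matrix(); Q=(W-s['tcp_pos'])@R
m=seg(im,W,'black',zr=(.1,.4)); m&=(np.abs(Q[...,1])<.012)&(Q[...,2]<-.015)&(Q[...,2]>-.035)&(Q[...,0]>0)
print('tab end x',np.percentile(Q[m][:,0],[90,97,99.5])*1e3,'y',np.percentile(Q[m][:,1],[2,50,98])*1e3,'z',np.median(Q[m][:,2]))
b=seg(im,W,'blue',zr=(.1,.4)); b&=(Q[...,0]>.04)&(Q[...,0]<.1); print('plate y',np.percentile(Q[b][:,1],[0.5,99.5])*1e3)
```

```text
tab end x [29.59892098 30.31378037 30.60798052] y [-7.25752659 -0.05096399  7.03634082] z -0.02691612345852828
plate y [-49.41758538  49.17847892]
```

```bash
python3 -m pendant '[0,1.3,-0.4,0,0,0,1.29,-0.4,0,0,0,0,0,3,0,0,0,0,3,0,0,0,0,1,0]' >/dev/null;python3 -m pendant '[0,0,0,0,0,0,0,0,0,0,0,0,0,0,0,0,0,0,0,0,0,0,0,0,0]'
python3 -c "
from h import *
go(.6306,-.0288,.127,4.7)"
```

```text
t: 24.3
tcp_pos: [0.6312, -0.0287, 0.168]
tool_rot: [2.127, 2.311, 0.001]
ft_force: [0.2, 0.2, -4.3]
gripper_width: 0.0133
grip_force: 59.4
tcp [ 0.6312 -0.0287  0.168 ] close 4.7 tilt [ 0.001 -0.   ] shift cm [ 0.   -0.07  4.1 ] rows 1.0 turn 0.001 rows 0.0 shift after turn [ 0.   -0.07  4.1 ] j7 0.33 t 24.3
```

```bash
python3 -m pendant '[0,0,-0.05,1,0,0,0,0,0.8,0,0,0,0,0.5,0,0,0,0,0.3,0,0,0,0,0,0]'; python3 -m pendant '[0,0,0,0.4,0,0,0,0,0.3,0,0,0,0,0.2,0,0,0,0,0.2,0,0,0,0,0,0]';  python3 -m pendant '[0,0,0,0.2,0,0,0,0,0.2,0,0,0,0,0,0,0,0,0,0,0,0,0,0,0,0]'
```

```text
t: 24.72
tcp_pos: [0.63, -0.0287, 0.14]
tool_rot: [-2.127, -2.311, 0.001]
ft_force: [-0.5, -0.4, -4.2]
gripper_width: 0.0128
grip_force: 59.6
t: 25.13
tcp_pos: [0.6302, -0.0286, 0.1296]
tool_rot: [-2.127, -2.311, 0.001]
ft_force: [0.1, 0.3, -4.0]
gripper_width: 0.013
grip_force: 59.6
t: 25.55
tcp_pos: [0.6305, -0.0287, 0.127]
tool_rot: [2.127, 2.311, 0.001]
ft_force: [-5.4, 0.4, 13.3]
gripper_width: 0.0128
grip_force: 62.0
```

```bash
python3 -m pendant '[0.35,0,0,0,0,0.35,0,0,0,0,0.35,0,0,0,0,0.35,0,0,0,0,0.35,0,0,-1,0]'; python3 -m pendant '[0.35,0,0,-2.5,0,0.35,0,0,-3.5,0,0.35,0,0,-3.5,0,0.35,0,0,0,0,0.5,0,0,0,0]'
python3 - <<'E'
from h import *
im,W=cloud('wrist'); save('w8.png',im)
m=seg(im,W,'blue',(.5,.8,-.3,.3),(.05,.3)); P=W[m]; print('plate',rect(P),np.percentile(P[:,2],[2,50,98]))
A=np.c_[P[:,:2],np.ones(len(P))]; print('plane',np.linalg.lstsq(A,P[:,2],rcond=None)[0])
go(.4245,.126,.17,80.3)
E
```

```text
t: 25.97
tcp_pos: [0.6297, -0.0285, 0.1348]
tool_rot: [-2.126, -2.31, 0.002]
ft_force: [-0.5, 0.0, -0.9]
gripper_width: 0.03
grip_force: 0.0
t: 26.38
tcp_pos: [0.6309, -0.0288, 0.2332]
tool_rot: [2.126, 2.31, 0.003]
ft_force: [-0.2, 0.5, -0.5]
gripper_width: 0.0406
grip_force: 0.0
plate (array([ 0.6294, -0.0231]), array([316.6, 104.4]), -84.4) [0.12066268 0.12213231 0.1236224 ]
plane [-0.0006882  -0.00184154  0.12284075]
tcp [ 0.6304 -0.0286  0.2317] close 4.8 tilt [ 0.001 -0.   ] shift cm [ 17.12 -19.24   6.15] rows 6.3 turn -1.318 rows 10.6 shift after turn [22.9  11.77  6.15] j7 0.31 t 26.4
```

View pics/w8.png

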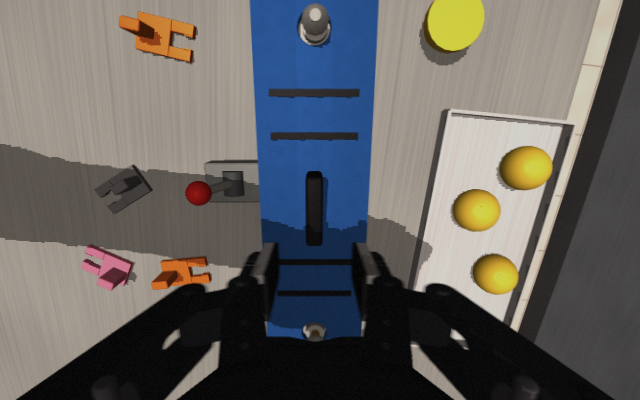

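```bash
for i in 1 2; do python3 -m pendant '[0.5,0,0,0,-0.12,0.5,0,0,0,-0.12,0.5,0,0,0,-0.12,0.5,0,0,0,-0.12,0.5,0,0,0,-0.12]' >/dev/null; done; python3 -m pendant '[0.5,0,0,0,-0.12,0.5,2,1,0,0,0.5,3.5,1.8,0,0,0.5,3.5,1.8,0,0,0.5,3.5,1.8,0,0]' >/dev/null; python3 -m pendant '[0.5,3.5,1.8,2,0,0.5,3.4,1.8,2,0,0.5,3.5,1.8,2,0,0.5,0,0,0,0,0.5,0,0,0,0]' >/dev/null; python3 -m pendant '[0.5,0,0,0,0,0.5,0,0,0,0,0.5,0,0,0,0,0.5,0,0,0,0,0.5,0,0,0,0]' >/dev/null
cat >> h.py <<'E'
def clip(im,W,box,z0=0):
    m=seg(im,W,'orange',box,(z0+.003,z0+.0125)); P=W[m]; b=rect(P)
    m=seg(im,W,'orange',box,(z0+.036,z0+.045)); T=W[m]; t=rect(T)
    print('body',b,'tab',t,T.mean(0).round(4),m.sum(),np.median(T[:,2]).round(4))
    return b,t
E
python3 - <<'E'
from h import *
im,W=cloud('wrist'); save('w9.png',im)
clip(im,W,(.37,.52,.05,.19))
go(.4245,.126,.012,80.3)
E
```

```text
body (array([0.4431, 0.1247]), array([64.2, 39. ]), -8.5) tab (array([0.4222, 0.1276]), array([21.9, 11. ]), -9.3) [0.4218 0.1277 0.0397] 256 0.0398
tcp [0.4292 0.1221 0.174 ] close 80.4 tilt [ 0. -0.] shift cm [ 0.53  0.3  16.2 ] rows 3.9 turn 0.001 rows 0.0 shift after turn [ 0.53  0.3  16.2 ] j7 1.06 t 28.6
```

View pics/w9.png

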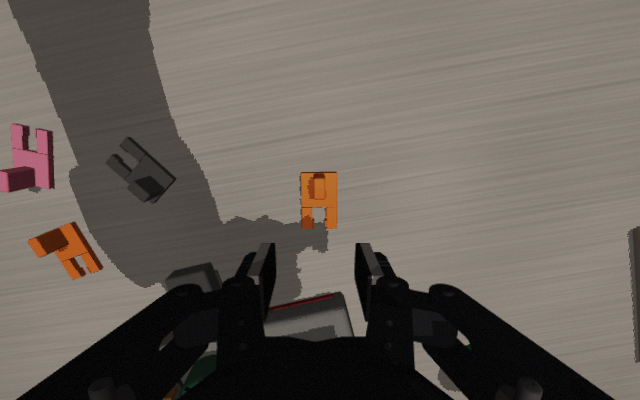

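```bash
python3 -m pendant '[0.5,0.78,0.43,4,0,0.5,0,0,4,0,0.5,0,0,4,0,0.5,0,0,3,0,0.5,0,0,1,0]' ;python3 -m pendant '[0.5,0,0,0.2,0,0.5,0,0,0,0,0,0,0,0,0,0,0,0,0,0,0,0,0,0,0]';python3 -m pendant '[0,0,0,0,0,0,0,0,0,0,0,0,0,-2,0,0,0,0,-4,0,0,0,0,-4,0]'
python3 - <<'E'
from h import *
s=state(); R=Rn.from_rotvec(s['tool_rot']).as_matrix(); u=-R[:2,0]  # clip +x in world
st=np.array([.6188,.1147]); print('clip dir',np.degrees(np.arctan2(u[1],u[0])))
for d in(.036+.06,.036): print(d,st-u*d); go(*(st-u*d),.20)
E
```

```text
t: 28.98
tcp_pos: [0.4208, 0.1274, 0.0106]
tool_rot: [-0.263, -3.127, 0.003]
ft_force: [0.6, -0.0, 0.2]
gripper_width: 0.0426
grip_force: 0.0
t: 29.4
tcp_pos: [0.4227, 0.1281, 0.0134]
tool_rot: [0.263, 3.128, 0.001]
ft_force: [-0.5, -0.4, 24.6]
gripper_width: 0.0114
grip_force: 58.5
t: 29.82
tcp_pos: [0.4214, 0.1277, 0.1136]
tool_rot: [-0.263, -3.129, 0.001]
ft_force: [0.9, 0.4, -0.9]
gripper_width: 0.0109
grip_force: 59.0
clip dir -9.613592213929065
0.096 [0.52414823 0.13073225]
tcp [0.4214 0.1277 0.1136] close 80.4 tilt [-0.001 -0.   ] shift cm [-10.07   2.01  -8.65] rows 3.2  t 29.8
0.036 [0.58330559 0.12071209]
tcp [0.4214 0.1277 0.1136] close 80.4 tilt [-0.001 -0.   ] shift cm [-16.07   2.01  -8.66] rows 4.4  t 29.8
```

```bash
python3 -m pendant '[0,-1.5,0.4,-2,0,0,-2.8,0.5,-2,0,0,-2.8,0.5,-1,0,0,-2.8,0.6,0,0,0,0,0,0,0]' >/dev/null; python3 -m pendant '[0,0,0,0,0,0,0,0,0,0,0,0,0,0,0,0,0,0,0,0,0,0,0,0,0]'
cat >> h.py <<'E'
def heldclip(im,W):
    s=state(); R=Rn.from_rotvec(s['tool_rot']).as_matrix(); Q=(W-s['tcp_pos'])@R
    m=seg(im,W,'orange',zr=(.03,.5))&(np.abs(Q[...,0])<.06)&(np.abs(Q[...,1])<.04)
    b=m&(Q[...,2]>-.006)&(Q[...,2]<.012); P=Q[b]; T=Q[m&(Q[...,2]<-.022)]
    print('top-face z mm below tcp',(np.median(P[:,2])*1e3).round(1),'body x range',np.percentile(P[:,0],[1,99])*1e3,'y range',np.percentile(P[:,1],[1,99])*1e3,len(P))
    if len(T): print('tab x',np.percentile(T[:,0],[1,99])*1e3,'y',np.percentile(T[:,1],[1,99])*1e3,'z',np.median(T[:,2])*1e3,len(T))
    k=P[:,0]>.006
    if k.sum()>10: 
        B=P[k]; print('back edge fit (x at y): slope deg', [round(float(np.degrees(np.arctan(v))),1) for v in np.polyfit(*zip(*[(yy,np.percentile(B[np.abs(B[:,1]-yy)<.002][:,0],97)) for yy in np.arange(-.016,.017,.004) if (np.abs(B[:,1]-yy)<.002).sum()>3]),1)[:1]])
E
python3 - <<'E'
from h import *
im,W=cloud('wrist'); save('w10.png',im); heldclip(im,W)
s=state(); R=Rn.from_rotvec(s['tool_rot']).as_matrix(); u=-R[:2,0]; st=np.array([.6188,.1147])
for d in(.036+.06,.036): go(*(st-u*d),.1365)
E
```

```text
t: 30.65
tcp_pos: [0.5226, 0.1312, 0.1621]
tool_rot: [-0.263, -3.13, 0.0]
ft_force: [-0.1, -0.2, -0.3]
gripper_width: 0.0111
grip_force: 59.1
top-face z mm below tcp 5.5 body x range [-51.95036412  11.61390684] y range [-18.65503392  20.08065467] 696
tab x [-8.77483847 11.20101783] y [-4.10267635  5.47443269] z -26.54290836801867 852
back edge fit (x at y): slope deg [-0.0]
tcp [0.5227 0.1311 0.1621] close 80.4 tilt [-0. -0.] shift cm [-0.15 -0.02  2.56] rows 0.6  t 30.7
tcp [0.5227 0.1311 0.1621] close 80.4 tilt [-0. -0.] shift cm [-6.15 -0.02  2.56] rows 1.6  t 30.7
```

View pics/w10.png

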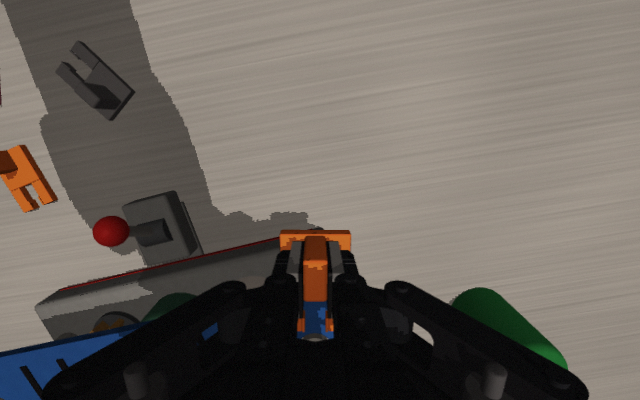

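```bash
python3 -m pendant '[0,-0.15,-0.06,1.2,0,0,0,0,1.2,0,0,0,0,0,0,0,0,0,0,0,0,0,0,0,0]';python3 -m pendant '[0,-1,0,0,0,0,-1,0,0,0,0,-0.8,0,0,0,0,-0.6,0,0,0,0,0,0,0,0]'
```

```text
t: 31.12
tcp_pos: [0.5245, 0.1303, 0.1385]
tool_rot: [0.263, 3.13, 0.0]
ft_force: [-0.6, 0.4, -1.2]
gripper_width: 0.011
grip_force: 59.1
t: 31.53
tcp_pos: [0.5587, 0.1243, 0.1384]
tool_rot: [0.264, 3.129, 0.0]
ft_force: [0.1, -0.2, 0.1]
gripper_width: 0.0109
grip_force: 59.1
```

```bash
python3 -m pendant '[0,-0.7,0,0,0,0,-0.7,0,0,0,0,-0.6,0,0,0,0,-0.4,0,0,0,0,0,0,0,0]';python3 -m pendant '[0,-0.1,0,0,0,0,0,0,0,0,0,0,0,0,0,0,0,0,0,0,0,0,0,0,0]';python3 -c "
from h import *
go(.5833,.1207,.1365)"
```

```text
t: 31.95
tcp_pos: [0.5821, 0.1203, 0.1379]
tool_rot: [0.264, 3.13, -0.0]
ft_force: [-0.2, -0.4, -0.0]
gripper_width: 0.0107
grip_force: 59.1
t: 32.37
tcp_pos: [0.5824, 0.1204, 0.138]
tool_rot: [-0.263, -3.13, 0.0]
ft_force: [-0.2, -0.3, -0.8]
gripper_width: 0.0109
grip_force: 59.1
tcp [0.5824 0.1204 0.138 ] close 80.4 tilt [-0. -0.] shift cm [-0.09  0.04  0.15] rows 0.0  t 32.4
```

```bash
python3 -m pendant '[0,-0.05,0,0.15,0,0,0,0,0,0,0.3,0,0,0,0,0.3,0,0,0,0,0.3,0,0,0,0]';python3 -m pendant '[0.3,0,0,0,0,0.3,0,0,-1,0,0.3,0,0,-2.5,0,0.3,0,0,-3,0,0.4,0,0,-3,0]'
python3 -c "
from h import *
go(.435,-.187,.17,100.5)"
```

```text
t: 32.78
tcp_pos: [0.583, 0.1203, 0.1365]
tool_rot: [-0.263, -3.131, 0.0]
ft_force: [0.4, 0.3, 0.9]
gripper_width: 0.0254
grip_force: 0.0
t: 33.2
tcp_pos: [0.5827, 0.1202, 0.2333]
tool_rot: [-0.263, -3.13, 0.0]
ft_force: [0.4, -0.3, 0.7]
gripper_width: 0.0339
grip_force: 0.0
tcp [0.5827 0.1202 0.2333] close 80.4 tilt [-0. -0.] shift cm [  9.43 -32.76   6.34] rows 8.3 turn -0.351 rows 2.8 shift after turn [ 20.12 -27.51   6.34] j7 1.14 t 33.2
```

```bash
python3 -m pendant '[0.5,0,0,0,-0.117,0.5,0,0,0,-0.117,0.5,0,0,0,-0.117,0.5,1.5,-2,0,0,0.5,2.4,-3.2,0,0]' >/dev/null;python3 -m pendant '[0.5,2.4,-3.2,0,0,0.5,2.3,-3.2,0,0,0.5,2.3,-3.2,0,0,0.5,2.3,-3.2,0,0,0.5,2.3,-3.2,2,0]' >/dev/null;python3 -m pendant '[0.5,2.3,-3.2,2,0,0.5,2.3,-3.1,2,0,0.5,0,0,0,0,0.5,0,0,0,0,0.5,0,0,0,0]' >/dev/null;python3 -m pendant '[0.5,0,0,0,0,0.5,0,0,0,0,0.5,0,0,0,0,0.5,0,0,0,0,0.5,0,0,0,0]' >/dev/null
python3 - <<'E'
from h import *
im,W=cloud('wrist'); save('w11.png',im)
clip(im,W,(.37,.52,-.26,-.12))
go(.435,-.187,.012,100.5)
E
```

```text
body (array([ 0.4557, -0.1792]), array([64.7, 38.7]), 11.0) tab (array([ 0.4346, -0.1833]), array([20.9, 11.1]), 10.7) [ 0.4344 -0.1833  0.0397] 247 0.0397
tcp [ 0.4382 -0.181   0.1747] close 100.5 tilt [ 0. -0.] shift cm [ 0.43 -0.53 16.27] rows 3.9 turn 0.0 rows 0.0 shift after turn [ 0.43 -0.53 16.27] j7 1.91 t 34.9
```

View pics/w11.png

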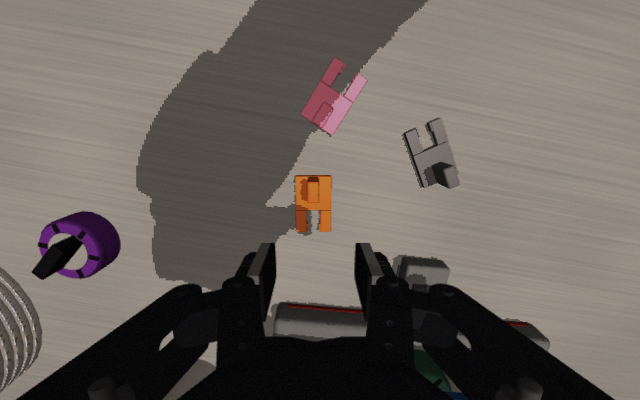

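```bash
python3 -m pendant '[0.5,0.4,-0.16,4,0,0.5,0,0,4,0,0.5,0,0,4,0,0.5,0,0,3,0,0.5,0,0,1,0]' ;python3 -m pendant '[0.5,0,0,0.2,0,0.5,0,0,0,0,0,0,0,0,0,0,0,0,0,0,0,0,0,0,0]';python3 -m pendant '[0,0,0,0,0,0,0,0,0,0,0,0,0,-2,0,0,0,0,-4,0,0,0,0,-4,0]'
python3 - <<'E'
from h import *
s=state(); R=Rn.from_rotvec(s['tool_rot']).as_matrix(); u=-R[:2,0]  # clip +x in world
st=np.array([.6424,-.1723]); print('clip dir',np.degrees(np.arctan2(u[1],u[0])))
for d in(.036+.06,.036): print(d,st-u*d); go(*(st-u*d),.165)
E
```

```text
t: 35.33
tcp_pos: [0.4332, -0.1828, 0.0112]
tool_rot: [0.288, -3.125, -0.003]
ft_force: [-0.8, -0.9, -0.8]
gripper_width: 0.0428
grip_force: 0.0
t: 35.75
tcp_pos: [0.4351, -0.1839, 0.0141]
tool_rot: [-0.287, 3.126, -0.002]
ft_force: [0.1, 1.5, 20.7]
gripper_width: 0.0112
grip_force: 58.4
t: 36.17
tcp_pos: [0.4339, -0.1833, 0.1142]
tool_rot: [0.288, -3.127, -0.0]
ft_force: [-0.5, -0.8, 0.1]
gripper_width: 0.0107
grip_force: 58.9
clip dir 10.511997254674894
0.096 [ 0.54801125 -0.18981436]
tcp [ 0.4339 -0.1833  0.1142] close 100.5 tilt [-0.001  0.   ] shift cm [-11.1   -2.72  -5.09] rows 3.0  t 36.2
0.036 [ 0.60700422 -0.17886789]
tcp [ 0.4339 -0.1833  0.1142] close 100.5 tilt [-0.001  0.   ] shift cm [-17.1   -2.72  -5.1 ] rows 4.3  t 36.2
```

```bash
python3 -m pendant '[0,-1.6,-0.5,-2,0,0,-3.1,-0.7,-2,0,0,-3.2,-0.8,-1,0,0,-3.2,-0.7,0,0,0,0,0,0,0]' >/dev/null; python3 -m pendant '[0,0,0,0,0,0,0,0,0,0,0,0,0,0,0,0,0,0,0,0,0,0,0,0,0]'
python3 - <<'E'
from h import *
im,W=cloud('wrist'); heldclip(im,W)
s=state(); R=Rn.from_rotvec(s['tool_rot']).as_matrix(); u=-R[:2,0]; st=np.array([.6424,-.1723])
for d in(.036+.06,.036): go(*(st-u*d),.138)
for n in('scene','side'):
    im,W=cloud(n); save(n+'12.png',im)
    for nm,b in(('L',(.59,.65,.09,.14)),('R',(.61,.67,-.2,-.145))):
        m=seg(im,W,'grey',b,(.1385,.152)); P=W[m]; print(n,nm,m.sum(),rect(P),P.mean(0)) if m.sum()>5 else print(n,nm,m.sum())
E
```

```text
t: 37.0
tcp_pos: [0.5481, -0.19, 0.1628]
tool_rot: [0.287, -3.128, 0.0]
ft_force: [0.5, 0.5, -0.8]
gripper_width: 0.0109
grip_force: 58.9
top-face z mm below tcp 6.2 body x range [-52.81254665  11.50126983] y range [-18.17522148  20.30744565] 771
tab x [-9.34816041 10.77587253] y [-4.10020378  5.93644501] z -25.844057276974432 872
back edge fit (x at y): slope deg [0.2]
tcp [ 0.5482 -0.19    0.1628] close 100.5 tilt [-0. -0.] shift cm [0.02 0.02 2.48] rows 0.6  t 37.0
tcp [ 0.5482 -0.19    0.1628] close 100.5 tilt [-0. -0.] shift cm [-5.98  0.02  2.48] rows 1.6  t 37.0
scene L 38 (array([0.6254, 0.1135]), array([15.9, 11.8]), 52.4) [0.62619743 0.11320871 0.14370282]
scene R 52 (array([ 0.6498, -0.1723]), array([17.4, 14.7]), -75.7) [ 0.64961265 -0.17211809  0.1439172 ]
side L 31 (array([0.6184, 0.1095]), array([17.1, 11.3]), -75.6) [0.61783368 0.10946425 0.14464017]
side R 0
```

```bash
python3 -m pendant '[0,0,-0.05,1.2,0,0,0,0,1.2,0,0,0,0,0,0,0,0,0,0,0,0,0,0,0,0]';python3 -m pendant '[0,-1,0,0,0,0,-1,0,0,0,0,-0.8,0,0,0,0,-0.6,0,0,0,0,0,0,0,0]';python3 -m pendant '[0,-0.8,0,0,0,0,-0.7,0,0,0,0,-0.6,0,0,0,0,-0.45,0,0,0,0,0,0,0,0]';python3 -c "
from h import *
go(.607,-.1789,.1385)"
```

```text
t: 37.57
tcp_pos: [0.5488, -0.1903, 0.1392]
tool_rot: [-0.287, 3.128, -0.0]
ft_force: [0.6, 0.2, -0.7]
gripper_width: 0.0112
grip_force: 59.0
t: 37.98
tcp_pos: [0.5829, -0.1837, 0.139]
tool_rot: [-0.288, 3.127, -0.0]
ft_force: [0.4, 0.1, -1.0]
gripper_width: 0.011
grip_force: 59.0
t: 38.4
tcp_pos: [0.6076, -0.1792, 0.1386]
tool_rot: [-0.288, 3.128, 0.0]
ft_force: [-0.4, -0.9, -0.2]
gripper_width: 0.0105
grip_force: 59.0
tcp [ 0.6076 -0.1792  0.1386] close 100.5 tilt [0. 0.] shift cm [0.05 0.04 0.01] rows 0.0  t 38.4
```

Seated without force. Lower 2 mm, release and rise, then look.

```bash
python3 -m pendant '[0,0,0,0.15,0,0,0,0,0,0,0.3,0,0,0,0,0.3,0,0,0,0,0.3,0,0,0,0]';python3 -m pendant '[0.3,0,0,0,0,0.3,0,0,-1,0,0.3,0,0,-2.5,0,0.3,0,0,-3,0,0.3,0,0,-3,0]'
python3 -m pendant '[0.3,2,2,-2,0,0.3,3,3,0,0,0.3,3,3,0,0,0.3,3,3,0,0,0.3,0,0,0,0]' >/dev/null
python3 -m pendant '[0,2,0,-2,0,0,0,0,0,0,0,0,0,0,0,0,0,0,0,0,0,0,0,0,0]' >/dev/null
python3 - <<'E'
from h import *
im,W=cloud('scene'); save('s13.png',cv2.resize(im[140:290,200:440],None,fx=3,fy=3)); np.save('s13.npy',W)
m=seg(im,W,'red',(.4,.65,-.1,.05),(.05,.12)); print('ball',W[m].mean(0))
for n,b in(('L',(.52,.68,.06,.17)),('R',(.54,.7,-.23,-.12))):
    mm=seg(im,W,'orange',b,(.1,.2)); z=W[mm][:,2]; print(n,mm.sum(),rect(W[mm&(W[...,2]<.137)]),np.percentile(W[mm&(W[...,2]<.137)][:,2],[10,50,90]))
go(.48,-.043,.2,95)
E
```

```text
t: 38.82
tcp_pos: [0.607, -0.1796, 0.1372]
tool_rot: [-0.287, 3.128, -0.0]
ft_force: [0.0, 0.7, -0.0]
gripper_width: 0.0256
grip_force: 0.0
t: 39.23
tcp_pos: [0.6069, -0.1794, 0.234]
tool_rot: [0.287, -3.128, -0.0]
ft_force: [-0.1, -0.5, 0.6]
gripper_width: 0.0255
grip_force: 0.0
ball [ 0.51679434 -0.03990012  0.09127057]
L 218 (array([0.6119, 0.1088]), array([65.2, 38.4]), 19.1) [0.12702079 0.12895927 0.13032395]
R 251 (array([ 0.6307, -0.176 ]), array([65.3, 38.6]), 10.3) [0.12778252 0.12940584 0.13089288]
tcp [ 0.4626 -0.0969  0.2717] close 100.5 tilt [-0.001  0.   ] shift cm [-2.7   4.98  7.17] rows 2.2 turn 0.096 rows 0.8 shift after turn [-2.21  5.22  7.17] j7 1.77 t 40.1
```

View pics/s13.png

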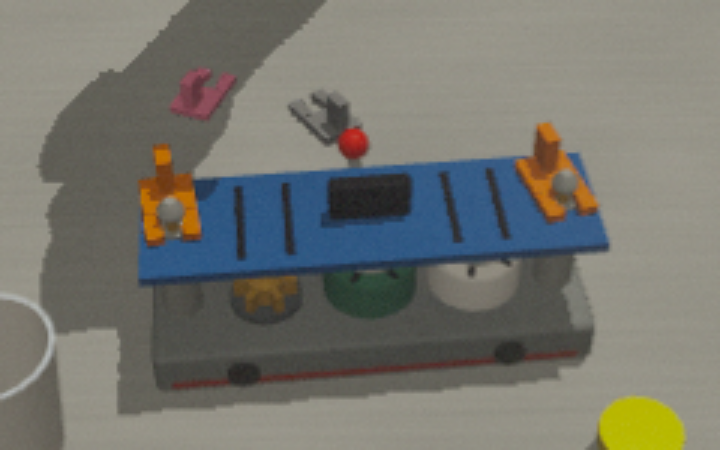

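Run:
```python
from h import *
go(.585,.103,.26,109)
```

```text
tcp [ 0.4626 -0.0969  0.2717] close 100.5 tilt [-0.001  0.   ] shift cm [-15.68  17.42   1.17] rows 5.6 turn -0.148 rows 1.2 shift after turn [-18.09  14.91   1.17] j7 1.77 t 40.1
```

```bash
python3 -m pendant '[0.4,0,0,0,-0.074,0.4,0,0,0,-0.074,0.4,-2,1.6,0,0,0.4,-3,2.5,0,0,0.4,-3.2,2.7,0,0]' >/dev/null;python3 -m pendant '[0.4,-3.3,2.7,0,0,0.4,-3.3,2.7,0,0,0.4,-3.3,2.7,0,0,0.4,0,0,0,0,0.4,0,0,0,0]' >/dev/null;python3 -m pendant '[0.4,0,0,0,0,0.4,0,0,0,0,0.4,0,0,0,0,0.4,0,0,0,0,0.4,0,0,0,0]' >/dev/null
python3 - <<'E'
from h import *
im,W=cloud('wrist'); save('w14.png',im)
b,t=clip(im,W,(.52,.68,.04,.17),.122)
m=seg(im,W,'grey',(.59,.65,.09,.14),(.1385,.152)); print('stud',m.sum(),rect(W[m]) if m.sum()>4 else '')
c=b[0]; u=(c-t[0]); u/=np.linalg.norm(u); print('dir',np.degrees(np.arctan2(u[1],u[0])),'pocket from tab',t[0]+.036*u,'from body',c+.0145*u)
go(*t[0],.14,t[2]+90)
E
```

```text
body (array([0.6083, 0.111 ]), array([64.3, 38.9]), 16.8) tab (array([0.5884, 0.1045]), array([22.1, 11.9]), 15.1) [0.5876 0.1046 0.1617] 274 0.1617
stud 250 (array([0.6185, 0.1148]), array([18.7, 16.4]), 18.7)
dir 18.088754972461132 pocket from tab [0.62262076 0.11567764] from body [0.62208336 0.1155021 ]
tcp [0.5833 0.0997 0.2722] close 108.9 tilt [ 0. -0.] shift cm [-0.63  0.29 13.22] rows 3.2 turn 0.067 rows 0.5 shift after turn [-0.61  0.33 13.22] j7 1.56 t 41.4
```

View pics/w14.png

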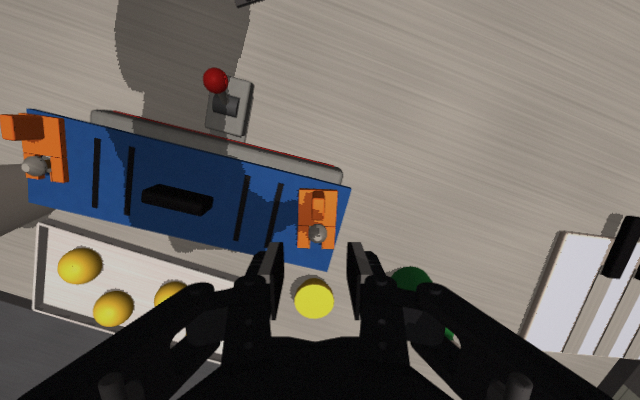

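```bash
python3 -m pendant '[0.4,-0.62,0.31,3,0.02,0.4,0,0,4,0,0.4,0,0,3,0,0.4,0,0,2,0,0.4,0,0,1,0]';python3 -m pendant '[0.4,0,0,0.4,0,0.4,0,0,0,0,0,0,0,0,0,0,0,0,0,0,0,0,0,0,0]';python3 -m pendant '[0,0,0,0,0,0,0.2,0,0,0,0,0.15,0,0,0,0,0,0,0,0,0,0,0,0,0]';python3 -m pendant '[0.3,0,0,0,0,0.3,0,0,0,0,0.3,0,0,0,0,0.3,0,0,0,0,0.3,0,0,-1,0]';python3 -m pendant '[0.3,0,0,-3,0,0.3,0,0,-4,0,0.3,0,0,-4,0,0.4,0,0,0,0,0.4,0,0,0,0]'
python3 - <<'E'
from h import *
im,W=cloud('wrist')
b,t=clip(im,W,(.52,.68,.04,.17),.122)
m=seg(im,W,'grey',(.59,.65,.09,.14),(.1385,.152)); print('stud',m.sum(),rect(W[m]) if m.sum()>4 else '')
c=b[0]; u=(c-t[0]); u/=np.linalg.norm(u); print('dir',np.degrees(np.arctan2(u[1],u[0])),'pocket from tab',t[0]+.036*u,'from body',c+.0145*u)
go(.47,-.043,.26,94.7)
E
```

```text
t: 41.83
tcp_pos: [0.5873, 0.1047, 0.1396]
tool_rot: [0.486, -3.101, 0.0]
ft_force: [0.6, 0.2, 0.6]
gripper_width: 0.0343
grip_force: 0.0
t: 42.25
tcp_pos: [0.5887, 0.1051, 0.1394]
tool_rot: [-0.486, 3.102, -0.0]
ft_force: [-1.5, -0.1, 7.4]
gripper_width: 0.0108
grip_force: 61.0
t: 42.67
tcp_pos: [0.5857, 0.1042, 0.1392]
tool_rot: [-0.486, 3.101, 0.0]
ft_force: [1.5, 0.9, 8.6]
gripper_width: 0.0109
grip_force: 61.3
t: 43.08
tcp_pos: [0.5841, 0.1038, 0.147]
tool_rot: [0.487, -3.101, 0.0]
ft_force: [-1.0, 0.1, 0.1]
gripper_width: 0.026
grip_force: 0.0
t: 43.5
tcp_pos: [0.5854, 0.1041, 0.2606]
tool_rot: [-0.486, 3.1, 0.0]
ft_force: [-0.3, 0.1, -1.1]
gripper_width: 0.0343
grip_force: 0.0
body (array([0.6047, 0.111 ]), array([63.2, 38.9]), 17.9) tab (array([0.5845, 0.1044]), array([21.2, 11.6]), 17.5) [0.584  0.1043 0.1617] 318 0.1618
stud 265 (array([0.6179, 0.1147]), array([17.4, 16.4]), 82.1)
dir 18.09390654406315 pocket from tab [0.61871976 0.11558071] from body [0.61848296 0.11550334]
tcp [0.5848 0.104  0.259 ] close 107.8 tilt [0.001 0.   ] shift cm [ 15.43 -10.48  -0.11] rows 4.5 turn 0.229 rows 1.8 shift after turn [ 12.65 -13.71  -0.11] j7 1.54 t 43.5
```

```bash
python3 -m pendant '[0,0,0,0,0.115,0,0,0,0,0.114,0,2,-2.1,0,0,0,2.8,-2.9,0,0,0,2.8,-2.9,0,0]' >/dev/null;python3 -m pendant '[0,2.8,-2.9,0,0,0,2.75,-3,0,0,0,0,0,0,0,0,0,0,3,0,0,0,0,4,0]' >/dev/null
python3 -m pendant '[0,0,0,4,0,0,0,0,4,0,0,0,0,3.5,0,0,0,0,0,0,0,0,0,0,0]'
python3 - <<'E'
from h import *
im,W=cloud('scene'); m=seg(im,W,'red',(.4,.65,-.1,.05),(.05,.12)); print('ball',W[m].mean(0))
go(.465,-.0445,.072,94.7);go(.548,-.0375,.072,94.7)
E
```

```text
t: 44.8
tcp_pos: [0.4642, -0.0442, 0.0726]
tool_rot: [0.129, -3.135, -0.0]
ft_force: [-0.2, -0.2, 1.7]
gripper_width: 0.0001
grip_force: 0.0
ball [ 0.51668131 -0.0395184   0.09056767]
tcp [ 0.4651 -0.0443  0.0741] close 94.7 tilt [-0.001 -0.   ] shift cm [ 0.01 -0.02  0.21] rows 0.1 turn 0.0 rows 0.0 shift after turn [ 0.01 -0.02  0.21] j7 1.5 t 44.9
tcp [ 0.4651 -0.0443  0.0741] close 94.7 tilt [-0.001 -0.   ] shift cm [-8.32 -0.    0.2 ] rows 2.0 turn 0.0 rows 0.0 shift after turn [-8.32  0.    0.2 ] j7 1.5 t 44.9
```

```bash
python3 -m pendant '[0,-1.5,0,0,0,0,-1.5,0,0,0,0,-1.5,0,0,0,0,-1.2,0,0,0,0,-1,0,0,0]';python3 -m pendant '[0,-0.6,0,0,0,0,-0.6,0,0,0,0,-0.3,0,0,0,0,0,0,0,0,0,0,0,0,0]'
python3 - <<'E'
from h import *
for n in ('scene','side'):
    im,W=cloud(n); m=seg(im,W,'red',(.4,.65,-.1,.05),(.05,.12)); print('ball',m.sum(),W[m].mean(0) if m.sum() else '')
E
```

```text
t: 45.27
tcp_pos: [0.5334, -0.0389, 0.0761]
tool_rot: [-0.129, 3.136, -0.0]
ft_force: [-2.2, -0.2, -1.7]
gripper_width: 0.0001
grip_force: 0.8
t: 45.68
tcp_pos: [0.5384, -0.039, 0.0739]
tool_rot: [0.127, -3.121, 0.002]
ft_force: [-50.7, -3.9, 17.2]
gripper_width: 0.0001
grip_force: 25.8
ball 0 
ball 10 [ 0.55947928 -0.04865083  0.08475232]
```

```bash
python3 -m pendant '[0,1,0,0,0,0,2,0,0,0,0,3,0,0,0,0,0,0,-4,0,0,0,0,-4,0]';python3 -m pendant '[0,0,0,-4,0,0,0,0,-4,0,0,3,0,0,0,0,3,0,0,0,0,0,0,0,0]'
python3 - <<'E'
from h import *
for n in ('scene','side','wrist'):
    im,W=cloud(n); m=seg(im,W,'red',(.4,.65,-.1,.05),(.05,.12)); P=W[m]; print(n,'ball',m.sum(),P.mean(0) if m.sum() else '',np.ptp(P,0) if m.sum() else '')
    if n=='scene':
        for k,b in(('L',(.52,.68,.06,.17)),('R',(.54,.7,-.23,-.12))):
            mm=seg(im,W,'orange',b,(.1,.137)); print(k,rect(W[mm]))
    m=seg(im,W,'blue',(.5,.8,-.3,.3),(.05,.3)); print('plate',rect(W[m]),np.percentile(W[m][:,2],[2,50,98]))
E
```

```text
t: 46.2
tcp_pos: [0.4851, -0.0426, 0.1552]
tool_rot: [0.129, -3.137, 0.0]
ft_force: [2.2, 0.1, 0.5]
gripper_width: -0.0002
grip_force: 0.0
t: 46.62
tcp_pos: [0.4228, -0.0482, 0.2357]
tool_rot: [-0.128, 3.139, -0.002]
ft_force: [-1.0, -0.0, -0.1]
gripper_width: 0.0004
grip_force: 0.0
scene ball 0  
L (array([0.6083, 0.1099]), array([65. , 39.3]), 17.7)
R (array([ 0.6293, -0.1764]), array([67.1, 38.4]), 10.3)
plate (array([ 0.6319, -0.0306]), array([330.5, 103.7]), -84.5) [0.11862951 0.12111502 0.12356499]
side ball 62 [ 0.55791126 -0.04098356  0.08805618] [0.02109942 0.0218607  0.01588088]
plate (array([ 0.6314, -0.0321]), array([336.4, 101.9]), -85.3) [0.11855894 0.12181794 0.12457764]
wrist ball 0  
plate (array([ 0.5831, -0.0346]), array([231.3,   8.7]), -85.2) [0.11400126 0.12002393 0.12272837]
```

Run:
```python
from h import *
from scipy.optimize import least_squares
im0=cv2.cvtColor(cv2.imread('pics/side0.png'),cv2.COLOR_BGR2RGB)
pr=[('side off',im0,np.load('side0.npy'))]
for n in('side','wrist'): pr.append((n,*cloud(n)))
for n,im,W in pr:
    h=cv2.cvtColor(im,cv2.COLOR_RGB2HSV).astype(int)
    m=seg(im,W,'any',(.48,.6,-.08,.0),(.05,.12))&((h[...,0]<6)|(h[...,0]>174))&(h[...,1]>130)
    P=W[m]; 
    if m.sum()<15: print(n,m.sum()); continue
    v,u=np.nonzero(m)
    f=least_squares(lambda c:np.linalg.norm(P-c,axis=1)-.013,P.mean(0)-[0,0,.01],loss='soft_l1',f_scale=.002)
    print(n,m.sum(),'c',f.x.round(4),'res',np.abs(f.fun).mean().round(4),u.min(),u.max(),v.min(),v.max())
```

```text
side off 71 c [ 0.511  -0.0409  0.0833] res 0.0009 291 299 204 213
side 70 c [ 0.5618 -0.0367  0.0804] res 0.001 306 315 196 205
wrist 0
```

```bash
python3 -m pendant '[0,-2,0,-3,0,0,-4,0,-2,0,0,-4,0,0,0,0,-4,0,0,0,0,-4,0,0,0]' >/dev/null; python3 -m pendant '[0,-1,0,0,0,0,0,0,0,0,0,0,0,0,0,0,0,0,0,0,0,0,0,0,0]' | head -2
python3 - <<'E'
from h import *
from scipy.optimize import least_squares
im0=cv2.cvtColor(cv2.imread('pics/w1.png'),cv2.COLOR_BGR2RGB)
pr=[('w1 off',im0,np.load('w1.npy'))]
im,W=cloud('wrist'); save('w15.png',im); pr.append(('now',im,W))
for n,im,W in pr:
    h=cv2.cvtColor(im,cv2.COLOR_RGB2HSV).astype(int)
    m=seg(im,W,'any',(.48,.6,-.08,.0),(.05,.12))&((h[...,0]<6)|(h[...,0]>174))&(h[...,1]>130)
    P=W[m]
    if m.sum()<15: print(n,m.sum()); continue
    f=least_squares(lambda c:np.linalg.norm(P-c,axis=1)-.013,P.mean(0)-[0,0,.01],loss='soft_l1',f_scale=.002)
    print(n,m.sum(),'c',f.x.round(4),'res',np.abs(f.fun).mean().round(4),rect(P))
E
```

```text
t: 47.7
tcp_pos: [0.6116, -0.0324, 0.2822]
w1 off 210 c [ 0.5092 -0.039   0.0836] res 0.001 (array([ 0.5106, -0.0396]), array([24.8, 21. ]), 30.2)
now 378 c [ 0.5601 -0.0345  0.0807] res 0.0004 (array([ 0.5595, -0.034 ]), array([24.5, 23.8]), -85.0)
```

```bash
python3 -c "
from station import *
print(job_done())"
```

```text
the job is handed in; nothing more can be done
None
```

I handed the job in with everything in place: the white and green wheels are fully home (the terracotta one was not there) and the guard is flush. Both clips are on their necks; I re-centred the left one after it was found turned. The lever is over to its stop. The final push on it read about 50 N at the fingertips.

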